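# Stand the staining reagents in their colour-matched holders

### The job

Tidy the staining bench: stand the blue-capped bottle, the red-capped bottle, the amber dropper bottle with the black bulb and the orange-lidded jar upright inside the round holder whose rim has the colour of its cap, bulb or lid (blue, red, black, orange), each down on the holder's floor. Leave the glass beaker and the pink petri dish where they are.

Things in the scene. Friction and masses are not known exactly. Their poses are not given: they have to be found in the camera images.
- blue_bottle: Small white-and-clear bottle with a blue screw cap and a purple-edged label: body 31 mm diameter up to 50 mm, cap 22 mm diameter, 56 mm tall, about 40 g. Origin: centre of its underside; z up along its axis. Stands loose and upright on the bench at the start; round, so its yaw does not matter. 
- red_bottle: Small white-and-clear bottle with a red screw cap and a red-edged label: body 29 mm diameter up to 45 mm, cap 20 mm diameter, 50 mm tall, about 35 g. Origin: centre of its underside; z up along its axis. Stands loose and upright on the bench at the start; round, so its yaw does not matter. 
- amber_dropper: Small amber-brown dropper bottle with a black rubber bulb on top: body 29 mm diameter up to 47 mm, collar 20 mm and bulb 12 mm diameter above, 68 mm tall, about 35 g. Origin: centre of its underside; z up along its axis. Stands loose and upright on the bench at the start; round, so its yaw does not matter. 
- orange_jar: White specimen jar with a ribbed orange screw lid: body 40 mm diameter up to 42 mm, lid 46 mm diameter from 42 to 56 mm (the top), about 45 g. The lid is fixed to it. Origin: centre of its underside; z up along its axis. Stands loose and upright on the bench at the start; round, so its yaw does not matter. 
- blue_holder: Fixed round holder with an upright blue rim and a white foot flange, for the blue-capped bottle. Pocket 50 mm inner diameter, rim wall 4 mm thick, rim top 12 mm above the bench, flange 66 mm across and 4 mm high or less, flat white inner floor 4 mm above the bench. Empty at the start. Origin: centre of its underside, on the bench; z up.
- red_holder: Fixed round holder with an upright red rim and a white foot flange, for the red-capped bottle. Pocket 48 mm inner diameter, rim wall 4 mm thick, rim top 12 mm above the bench, flange 64 mm across and 4 mm high or less, flat white inner floor 4 mm above the bench. Empty at the start. Origin: centre of its underside, on the bench; z up.
- black_holder: Fixed round holder with an upright black rim and a white foot flange, for the amber dropper bottle with the black bulb. Pocket 48 mm inner diameter, rim wall 4 mm thick, rim top 12 mm above the bench, flange 64 mm across and 4 mm high or less, flat white inner floor 4 mm above the bench. Empty at the start. Origin: centre of its underside, on the bench; z up.
- orange_holder: Fixed round holder with an upright orange rim and a white foot flange, for the orange-lidded jar. Pocket 58 mm inner diameter, rim wall 4 mm thick, rim top 12 mm above the bench, flange 74 mm across and 4 mm high or less, flat white inner floor 4 mm above the bench. Empty at the start. Origin: centre of its underside, on the bench; z up.
- glass_beaker: Clear beaker, 50 mm diameter, 60 mm tall, loose: a bystander, to be left where it is. Origin: centre of its underside; z up.
- pink_dish: Pink petri dish, 55 mm diameter, 14 mm tall, loose: a bystander, to be left where it is. Origin: centre of its underside; z up.

How it is judged:
At the end, for the whole second after the job is handed in: Each of the four containers stands upright (within 0.12 rad) and at rest in the holder of its own colour: its axis within 11 mm of the holder's axis and its underside on the inner floor (less than 8 mm above the holder's underside) (horizontal distance between blue_bottle and blue_holder below 0.011 m and z of blue_bottle in the frame of blue_holder below 0.008 m and angle between each of blue_bottle, red_bottle, amber_dropper, orange_jar's own z axis and vertical below 0.12 rad and linear speed of each of blue_bottle, red_bottle, amber_dropper, orange_jar below 0.02 m/s and horizontal distance between red_bottle and red_holder below 0.011 m and z of red_bottle in the frame of red_holder below 0.008 m and horizontal distance between amber_dropper and black_holder below 0.011 m and z of amber_dropper in the frame of black_holder below 0.008 m and horizontal distance between orange_jar and orange_holder below 0.011 m and z of orange_jar in the frame of orange_holder below 0.008 m); the robot touches nothing.
It fails at once if the glass beaker is moved by more than 20 mm (distance of glass_beaker from where it was at the start of the episode above 0.02 m).
It fails at once if the pink petri dish is moved by more than 20 mm (distance of pink_dish from where it was at the start of the episode above 0.02 m).
It also fails if it takes over 99 s, if anything falls off the work surface, if the arm or the gripper's body presses on something with over 40 N, if the wrist force passes 120 N, or if a joint passes its speed limit or range.

### The arm

A 6-joint arm with a two-finger parallel gripper is mounted at the origin on a cart in front of the work surface, level with it; the furniture and walls round the work are solid. World frame = base frame: x ahead of the robot, y to its left, z up, the work surface at z = 0. Lengths are in m, angles in rad, forces in N, time in s.
With the tool pointing down it reaches from about 0.375 to 0.825 m from the base axis. Payload 5.5 kg.
Tool frame: the origin (TCP) lies at the very end of the fingers, on their centre line; the grasp point (between the pads) lies 19 mm behind it; z points along the fingers, y is the direction in which the jaws open and shut (so a half turn about z gives the same grasp; the last joint's range is limited). The gripper opens to 85 mm and grips with 20 to 120 N. Pads are 22 mm wide; open, the fingers measure 114 mm over their backs; the gripper's body (76 mm by 85 mm) begins 54 mm behind the grasp point. The pads swing forward as they close: fully open they stand 13 mm farther back than shut.
Start: joints at [-1.149, 0.314, -0.047, 1.21, 0, 1.571], TCP at [0.246, -0.547, 0.231] pointing down, gripper open.
Joint ranges: [-2.67, 2.67], [-0.69, 1.73], [-1.03, 1.25], [-2.08, 2.16], [-1.42, 1.45], [-3.14, 3.14]. Speed limits (rad/s): [2.39, 2.39, 3.01, 3.14, 3.14, 3.14].

### API

Orientations are given as a rotation vector (axis times angle).
In Python, from plant import get_obs, capture, finish_job, trace, mark_of gives the robot as it stands. The module is installed in compiled form; this text tells all that it offers.
- The arm moves only by the tool carry_out, never from a script. Its arguments are lists of equal length, an entry for each row: "grip": the closure in counts, from 0 (fully open) to 255 (shut); "slide": the shift along the tool's x, y, z in m, a list of three; "dr": the turn, a rotation vector about the tool's x, y, z in rad, a list of three. In form: {"grip": [grip, ...], "slide": [[dx, dy, dz], ...], "dr": [[wx, wy, wz], ...]}. A call has 1 to 20 rows; each row shifts and turns the commanded pose from where the row before left it, along the tool's axes as they then stand; what a row does not reach is not made up. A row lasts 1/12 s, in which the tool goes at most 41.7 mm and 7.16 degrees, less where a joint would pass 70% of its speed; a pose out of reach is approached as far as the arm can. A call with a gripper value outside its range is refused whole. The fingers move at their own pace and stop on an object; "force" is the grip in N (left out, the last holds). Time passes only in rows, so rows that do not move let the fingers close. It gives the time, the measured TCP pose, the force and the opening at its end, in the units of the state.
- get_obs(): the state, without advancing time (a new reading comes with each control period).
- capture(name): name is "scene" or "top" or "wrist"; returns a dict with "img" (480x640x3 uint8, red, green, blue), "fx", "fy", "cx", "cy" (pixels), "k1" (the pictures are not rectified: a ray, as slopes to the right and down, at radius r is drawn at 1 + k1 r^2 times it, then the intrinsics apply), "camera_from_world" (4x4, takes a point from world to camera coordinates). Camera axes: x right, y down, z forward; pixel columns grow to the right and rows downward; lengths in m; the calibration is good to about 2 mm. A picture is of the moment at which its call begins. There is no depth.
- finish_job(): hands the job in, once; it reports no verdict.
Trained networks look in a picture, given as the dict that the camera call returned (one of the last four; its "shot" number tells which), for a name from the list of things; names that differ only in an ending like _2 or _b are one class to them, and where a whole thing is asked for, a point or a joint stands for the part that bears it (a point fixed in the world has none). Each returns a list of dicts, best first, with "conf" (0 to 1); they miss things now and then, are a little off and sometimes report something else, mostly with a low value. They report only what shows in the picture. A call takes as long as a camera call.
- trace(picture, thing): "pixels" (480x640 bool, what is visible of it).
- mark_of(picture, thing): "xyz" ([x, y, z] in m, in world coordinates, good to about 4 mm: a listed point, or the origin of a listed thing).
The state is a dict: "time_s": time; "joint_positions": joint angles; "joint_vel": joint speeds; "joint_efforts": joint torques, N m; "ee_pos": TCP position; "tool_rot": TCP orientation; "ft_force": force on the tool from outside, world axes, zero at the start; "wrist_torque": the same for the moment, N m; "gripper_width": finger opening in m.
Only numpy, scipy, OpenCV 4.12 (cv2) and the standard library are available. Lean on these libraries where they do the work, as an engineer would, in place of code of your own. Each camera call takes 0.05 s, during which the arm holds its last target.

## Working session

There is one attempt and no reset: what is moved stays moved. The work goes in short steps, Python scripts to look and compute and a tool call to move; the robot and the scene stay as the last step left them, time stands still between calls to the robot, and variables do not carry over. Pictures are saved under pics/ and viewed, and the job is handed in when it is done.

Besides the shell and the picture viewer there is one more tool, called after "Request:" as a command line: name --argument value ..., lists and objects as JSON in quotes. carry_out: Moves the arm, as the interface text tells. Its arguments: {"type":"object","properties":{"grip":{"type":"array","items":{"type":"number"}},"slide":{"type":"array","items":{"type":"array","items":{"type":"number"}}},"dr":{"type":"array","items":{"type":"array","items":{"type":"number"}}},"force":{"type":"number"}},"required":["grip","slide","dr"]}

```bash
mkdir -p pics
python3 - <<'E'
from plant import *
import cv2
s=get_obs()
for k,v in s.items(): print(k,v)
T=['blue_bottle','red_bottle','amber_dropper','orange_jar','blue_holder','red_holder','black_holder','orange_holder','glass_beaker','pink_dish']
for n in ['scene','top']:
    p=capture(n); cv2.imwrite(f'pics/{n}0.png',p['img'][:,:,::-1])
    for t in T:
        print(n,t,[(round(d['conf'],2),[round(float(x),4) for x in d['xyz']]) for d in mark_of(p,t)[:2]])
print(get_obs()['time_s'])
E
```

```text
time_s 0.0
joint_positions [-1.14899171e+00  3.14208105e-01 -4.81176292e-02  1.21017899e+00
 -8.29725733e-06  1.57084068e+00]
joint_vel [-0.00130382  0.00021189 -0.00018423 -0.00209035  0.00057028  0.00117348]
joint_efforts [-1.41054465e-03 -5.39586103e+01  3.39751625e+01  1.90256489e-02
  3.20307718e-04 -4.99524262e-07]
ee_pos [ 0.24540047 -0.54687377  0.2304284 ]
tool_rot [-3.07036527e+00 -6.57250790e-01  5.74277915e-04]
ft_force [-0.09933113  0.51415334  0.6136774 ]
wrist_torque [-0.02762843  0.01479926  0.0381882 ]
gripper_width 0.0851408270006236
scene blue_bottle [(0.82, [0.528, -0.4217, 0.0004])]
scene red_bottle [(0.86, [0.5241, -0.192, -0.0006])]
scene amber_dropper [(0.84, [0.6307, -0.2236, -0.0019])]
scene orange_jar [(0.96, [0.4926, -0.2721, 0.0023])]
scene blue_holder [(0.82, [0.4033, -0.187, 0.001])]
scene red_holder [(0.62, [0.4307, -0.3808, -0.0051])]
scene black_holder [(0.58, [0.593, -0.3261, -0.0027])]
scene orange_holder [(0.59, [0.3493, -0.2764, -0.0017])]
scene glass_beaker []
scene pink_dish [(0.67, [0.4563, -0.4838, -0.003])]
top blue_bottle [(0.62, [0.5267, -0.4225, -0.0014]), (0.27, [0.5274, -0.1876, -0.0008])]
top red_bottle [(0.46, [0.5264, -0.1871, 0.0001])]
top amber_dropper [(0.74, [0.6325, -0.2251, -0.0023])]
top orange_jar [(0.72, [0.4956, -0.2748, 0.0024])]
top blue_holder [(0.82, [0.4002, -0.1854, 0.003])]
top red_holder [(0.6, [0.4288, -0.3739, 0.0013])]
top black_holder [(0.81, [0.5931, -0.3204, -0.0005])]
top orange_holder [(0.81, [0.3415, -0.2757, -0.0017])]
top glass_beaker [(0.83, [0.5921, -0.0851, -0.0018])]
top pink_dish [(0.82, [0.4546, -0.4834, 0.0016]), (0.5, [0.3452, -0.2762, 0.0002])]
1.1
```

View pics/scene0.png

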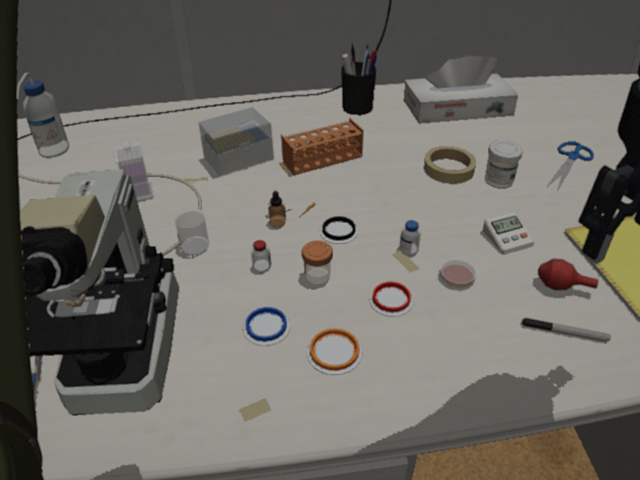

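View pics/top0.png

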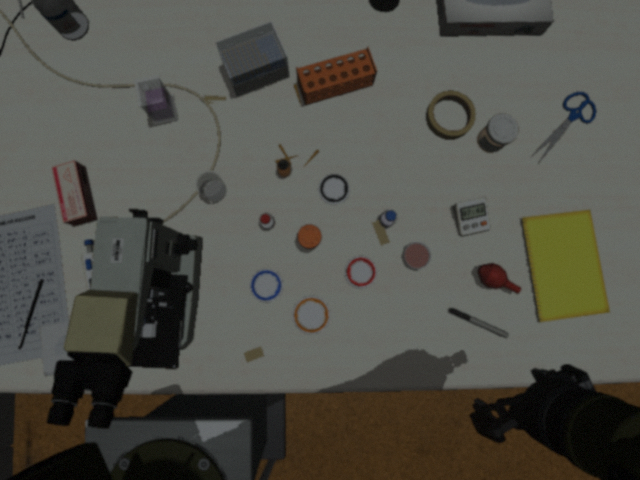

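The pictures and the networks agree on where everything is. In the top view the red bottle is at (266,221), the jar at (309,236), the amber dropper at (284,168) and the blue bottle at (388,218). I'll refine the positions by matching silhouettes.

```bash
cat > h.py <<'E'
from plant import *
import cv2, numpy as np
from scipy.optimize import least_squares
M={'blue_bottle':[(15.5,0),(15.5,50),(11,56)],'red_bottle':[(14.5,0),(14.5,45),(10,50)],'amber_dropper':[(14.5,0),(14.5,47),(6,68)],
'orange_jar':[(20,0),(23,42),(23,56)],'blue_holder':[(33,0),(29,12)],'red_holder':[(32,0),(28,12)],'black_holder':[(32,0),(28,12)],'orange_holder':[(37,0),(33,12)],'glass_beaker':[(25,0),(25,60)],'pink_dish':[(27.5,0),(27.5,14)]}
def proj(p,P):
    P=np.asarray(P,float); T=p['camera_from_world']; c=P@T[:3,:3].T+T[:3,3]
    u=c[:,:2]/c[:,2:]; u=u*(1+p['k1']*(u**2).sum(1,keepdims=True))
    return u*[p['fx'],p['fy']]+[p['cx'],p['cy']]
def cent(p,m,xy,z0=0):
    a=np.linspace(0,2*np.pi,40)
    P=np.vstack([np.c_[xy[0]+r/1e3*np.cos(a),xy[1]+r/1e3*np.sin(a),0*a+z/1e3+z0] for r,z in m])
    h=cv2.convexHull(proj(p,P).astype(np.float32)); mm=cv2.moments(h)
    return np.array([mm['m10'],mm['m01']])/mm['m00'],mm['m00']
def loc(p,t,guess,z0=0):
    r=trace(p,t)
    best=None
    for d in r:
        m=d['pixels'].astype(np.uint8)
        cs,_=cv2.findContours(m,0,2)
        if not cs: continue
        c=max(cs,key=cv2.contourArea)
        if cv2.contourArea(c)<20: continue
        h=cv2.convexHull(c) if 1 else c
        # dilated half pixel ignored
        mm=cv2.moments(h); c0=np.array([mm['m10'],mm['m01']])/mm['m00']
        s=least_squares(lambda q:cent(p,M[t],q,z0)[0]-c0,guess,diff_step=1e-3)
        return s.x,d['conf'],mm['m00']/cent(p,M[t],s.x,z0)[1]
def to(target,obs=None):
    o=obs or get_obs(); R=cv2.Rodrigues(np.array(o['tool_rot']))[0]
    return R.T@(np.array(target)-o['ee_pos'])
E
python3 - <<'E'
from h import *
G=dict(blue_bottle=(.527,-.422),red_bottle=(.525,-.189),amber_dropper=(.632,-.2245),orange_jar=(.494,-.2735),blue_holder=(.402,-.186),red_holder=(.430,-.377),black_holder=(.593,-.323),orange_holder=(.346,-.276),glass_beaker=(.592,-.085),pink_dish=(.455,-.483))
for n in ['top','scene']:
    p=capture(n)
    for t in G:
        r=loc(p,t,G[t]); print(n,t,r and (r[0].round(4),round(r[1],2),round(r[2],2)))
print(to([.527,-.422,.13]))
E
```

```text
top blue_bottle (array([ 0.5265, -0.4268]), 0.77, 0.8)
top red_bottle (array([ 0.5232, -0.1937]), 0.69, 0.67)
top amber_dropper (array([ 0.6298, -0.2269]), 0.76, 0.62)
top orange_jar (array([ 0.4897, -0.2742]), 0.62, 0.88)
top blue_holder (array([ 0.4011, -0.1906]), 0.83, 0.94)
top red_holder (array([ 0.4247, -0.3731]), 0.57, 0.96)
top black_holder (array([ 0.5918, -0.3247]), 0.91, 0.98)
top orange_holder (array([ 0.4011, -0.1904]), 0.68, 0.75)
top glass_beaker (array([ 0.5919, -0.0865]), 0.6, 0.88)
top pink_dish (array([ 0.455 , -0.4862]), 0.87, 1.01)
scene blue_bottle (array([ 0.5268, -0.4254]), 0.96, 0.85)
scene red_bottle (array([ 0.5239, -0.19  ]), 0.95, 0.83)
scene amber_dropper (array([ 0.6281, -0.2239]), 0.83, 0.81)
scene orange_jar (array([ 0.4911, -0.2727]), 0.58, 0.91)
scene blue_holder (array([ 0.4024, -0.1885]), 0.58, 0.94)
scene red_holder (array([ 0.4251, -0.372 ]), 0.71, 0.99)
scene black_holder (array([ 0.5923, -0.3221]), 0.83, 0.95)
scene orange_holder (array([ 0.3443, -0.2745]), 0.9, 0.92)
scene glass_beaker (array([ 0.5943, -0.0849]), 0.92, 0.9)
scene pink_dish (array([ 0.4567, -0.4827]), 0.58, 0.94)
[0.3080113  0.00078406 0.1013073 ]
```

Request:
carry_out --grip '[60, 60, 60, 60, 60, 60, 60, 60, 60, 60, 60, 60]' --slide '[[0.03, 0, 0], [0.03, 0, 0], [0.03, 0, 0], [0.03, 0, 0], [0.03, 0, 0], [0.03, 0, 0.01], [0.03, 0, 0.02], [0.03, 0, 0.02], [0.03, 0, 0.02], [0.03, 0, 0.02], [0.008, 0, 0.01], [0, 0, 0]]' --dr '[[0, 0, 0], [0, 0, 0], [0, 0, 0], [0, 0, 0], [0, 0, 0], [0, 0, 0], [0, 0, 0], [0, 0, 0], [0, 0, 0], [0, 0, 0], [0, 0, 0], [0, 0, 0]]' --force 30

```text
time_s: 3.2
ee_pos: [0.5271, -0.4188, 0.1279]
tool_rot: [-3.067, -0.662, 0.004]
ft_force: [-0.2, -0.1, -0.3]
gripper_width: 0.0652
```

Run:
```python
from h import *
o=get_obs(); print(o['time_s'],o['ee_pos'],o['tool_rot'],o['gripper_width'])
p=capture('wrist'); cv2.imwrite('pics/w1.png',p['img'][:,:,::-1])
for t,g in [('blue_bottle',(.527,-.425)),('red_holder',(.425,-.373)),('pink_dish',(.455,-.485))]:
    print(t,loc(p,t,g),mark_of(p,t)[:1])
print(to([.527,-.425,.0145]))
```

```text
3.2 [ 0.52711884 -0.41877108  0.12790853] [-3.06717715 -0.6618342   0.00423614] 0.06523932438349139
blue_bottle (array([ 0.52993356, -0.4261638 ]), 0.86, 0.840933268514351) [{'xyz': [0.5301, -0.4263, 0.0001], 'conf': 0.87}]
red_holder (array([ 0.42883374, -0.37259254]), 0.66, 0.8793936824716286) [{'xyz': [0.4309, -0.3749, -0.0034], 'conf': 0.91}]
pink_dish (array([ 0.4556548 , -0.48503029]), 0.9, 0.9465568639348317) [{'xyz': [0.4588, -0.4846, 0.0015], 'conf': 0.72}]
[-0.00031973  0.00228975  0.1183141 ]
```

View pics/w1.png

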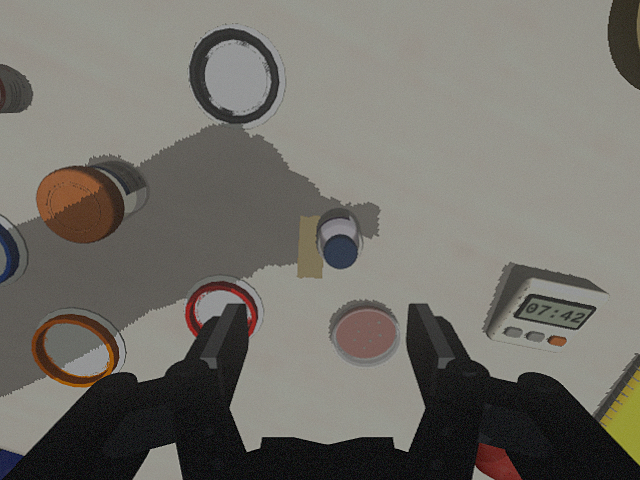

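The wrist view shows the blue cap at (340,250), clear of the fingers, with the dish at (365,333). I'll go down and grip.

Request:
carry_out --grip '[60, 60, 60, 60, 60, 60, 60, 255, 255, 255, 255, 255, 255, 255, 255]' --slide '[[0.0005, 0.003, 0.02], [0, 0, 0.025], [0, 0, 0.025], [0, 0, 0.02], [0, 0, 0.015], [0, 0, 0.011], [0, 0, 0], [0, 0, 0], [0, 0, 0], [0, 0, 0], [0, 0, 0], [0, 0, 0], [0, 0, 0], [0, 0, 0], [0, 0, 0]]' --dr '[[0, 0, 0], [0, 0, 0], [0, 0, 0], [0, 0, 0], [0, 0, 0], [0, 0, 0], [0, 0, 0], [0, 0, 0], [0, 0, 0], [0, 0, 0], [0, 0, 0], [0, 0, 0], [0, 0, 0], [0, 0, 0], [0, 0, 0]]' --force 30

```text
time_s: 4.8
ee_pos: [0.5293, -0.4248, 0.0171]
tool_rot: [3.07, 0.657, 0.002]
ft_force: [-0.5, 0.2, 6.1]
gripper_width: 0.0303
```

Run:
```python
from h import *
o=get_obs(); print(o['time_s'],o['ee_pos'],o['tool_rot'],o['gripper_width'],o['ft_force'])
p=capture('wrist'); cv2.imwrite('pics/w2.png',p['img'][:,:,::-1])
o=get_obs(); print(o['ee_pos'])
print(to([.402,-.189,o['ee_pos'][2]]))
```

```text
4.8 [ 0.52930305 -0.42482781  0.01708748] [3.06961315e+00 6.57004556e-01 2.48619612e-03] 0.030270492205777613 [-0.47402431  0.15530065  6.0710105 ]
[ 0.529318   -0.42480638  0.01708115]
[-0.0196399  -0.2672606  -0.00075098]
```

View pics/w2.png

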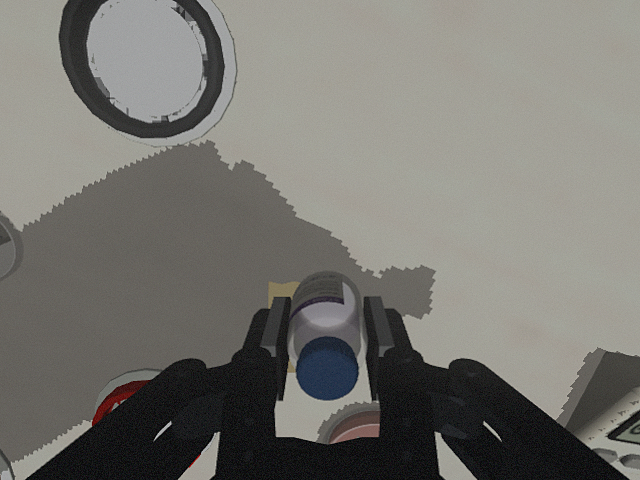

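It's gripped at 30.3 mm, which matches the 31 mm body. Next I lift it and carry it over the blue holder.

Request:
carry_out --grip '[255, 255, 255, 255, 255, 255, 255, 255, 255, 255, 255, 255, 255, 255, 255, 255]' --slide '[[0, 0, -0.01], [0, 0, -0.02], [0, 0, -0.03], [0, 0, -0.03], [-0.001, -0.012, -0.01], [-0.002, -0.025, 0], [-0.002, -0.03, 0], [-0.002, -0.03, 0], [-0.002, -0.03, 0], [-0.002, -0.03, 0], [-0.002, -0.03, 0], [-0.002, -0.03, 0], [-0.002, -0.025, 0], [-0.002, -0.017, 0], [-0.0005, -0.008, 0], [0, 0, 0]]' --dr '[[0, 0, 0], [0, 0, 0], [0, 0, 0], [0, 0, 0], [0, 0, 0], [0, 0, 0], [0, 0, 0], [0, 0, 0], [0, 0, 0], [0, 0, 0], [0, 0, 0], [0, 0, 0], [0, 0, 0], [0, 0, 0], [0, 0, 0], [0, 0, 0]]'

```text
time_s: 6.18
ee_pos: [0.4005, -0.1871, 0.1158]
tool_rot: [-3.071, -0.66, -0.0]
ft_force: [-0.1, -0.2, -0.8]
gripper_width: 0.0305
```

Run:
```python
from h import *
o=get_obs(); print(o['time_s'],o['ee_pos'],o['tool_rot'],o['gripper_width'],o['ft_force'])
p=capture('wrist'); cv2.imwrite('pics/w3.png',p['img'][:,:,::-1])
for t,g in [('blue_holder',(.402,-.189)),('orange_holder',(.344,-.275)),('orange_jar',(.491,-.273)),('red_bottle',(.524,-.191))]:
    print(t,loc(p,t,g),mark_of(p,t)[:1])
print('held',loc(p,'blue_bottle',(.402,-.189),o['ee_pos'][2]-.0165))
o=get_obs(); print(o['ee_pos'])
print(to([.402,-.189,.0220]))
```

```text
6.1833 [ 0.40050699 -0.18705844  0.11580149] [-3.07129562e+00 -6.59825733e-01 -1.08756265e-04] 0.030496152149600386 [-0.07050221 -0.20696114 -0.84845171]
blue_holder (array([ 0.40236732, -0.18951409]), 0.73, 0.9724021346471502) [{'xyz': [0.4049, -0.1848, -0.0072], 'conf': 0.78}]
orange_holder (array([ 0.35913774, -0.28401821]), 0.85, 0.4504933982694033) [{'xyz': [0.3461, -0.2741, -0.004], 'conf': 0.81}]
orange_jar (array([ 0.49077619, -0.27375619]), 0.66, 0.9352925991723832) [{'xyz': [0.4919, -0.2775, 0.0019], 'conf': 0.95}]
red_bottle (array([ 0.5238931 , -0.19047159]), 0.96, 0.7952287139732289) [{'xyz': [0.5285, -0.1935, 0.0013], 'conf': 0.58}]
held (array([ 0.4011913 , -0.18730272]), 0.78, 0.8447068936057035)
[ 0.40135235 -0.18857112  0.11515639]
[0.00043199 0.00067227 0.09315621]
```

View pics/w3.png

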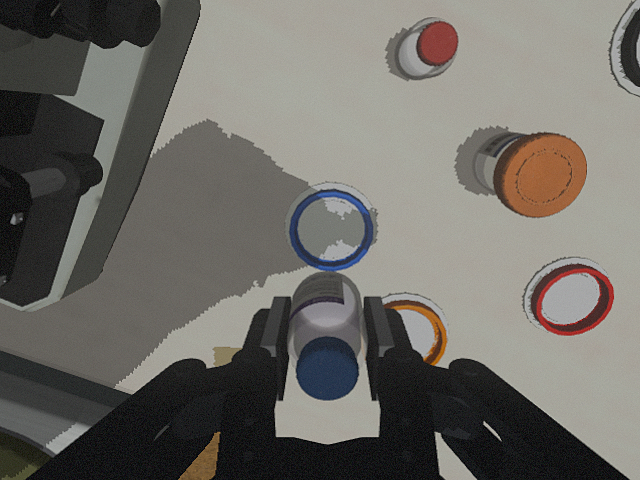

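The held bottle lines up over the blue rim at (331,228). Now I lower it, release and go back up.

Request:
carry_out --grip '[255, 255, 255, 255, 255, 255, 255, 130, 100, 80, 80, 80, 80, 80, 80]' --slide '[[0.0005, 0.001, 0.02], [0, 0, 0.025], [0, 0, 0.02], [0, 0, 0.015], [0, 0, 0.009], [0, 0, 0.0045], [0, 0, 0], [0, 0, 0], [0, 0, 0], [0, 0, 0], [0, 0, -0.01], [0, 0, -0.02], [0, 0, -0.03], [0, 0, -0.03], [0, 0, 0]]' --dr '[[0, 0, 0], [0, 0, 0], [0, 0, 0], [0, 0, 0], [0, 0, 0], [0, 0, 0], [0, 0, 0], [0, 0, 0], [0, 0, 0], [0, 0, 0], [0, 0, 0], [0, 0, 0], [0, 0, 0], [0, 0, 0], [0, 0, 0]]'

```text
time_s: 7.93
ee_pos: [0.4057, -0.1907, 0.1173]
tool_rot: [3.067, 0.656, 0.011]
ft_force: [2.8, -0.7, 0.4]
gripper_width: 0.0588
```

Run:
```python
from h import *
p=capture('wrist'); cv2.imwrite('pics/w4.png',p['img'][:,:,::-1])
print(loc(p,'blue_bottle',(.402,-.189),.004))
print(loc(p,'blue_holder',(.402,-.189)))
for t,g in [('orange_jar',(.491,-.273)),('red_bottle',(.524,-.191))]:
    print(t,loc(p,t,g))
o=get_obs();print(o['time_s'],o['ee_pos'],o['tool_rot'],o['gripper_width'])
print(to([.491,-.2735,.1]))
```

```text
(array([ 0.4023612 , -0.18918735]), 0.58, 0.8050902122758731)
(array([ 0.40343373, -0.189079  ]), 0.98, 0.9281759416534165)
orange_jar (array([ 0.49099856, -0.27369857]), 0.92, 0.9159488238641386)
red_bottle (array([ 0.52385363, -0.19032994]), 0.6, 0.8354225574528638)
8.1833 [ 0.40131306 -0.18857263  0.1109141 ] [-3.07109841e+00 -6.57478597e-01  1.91171424e-03] 0.05868431605800674
[0.04706698 0.11421445 0.01073695]
```

View pics/w4.png

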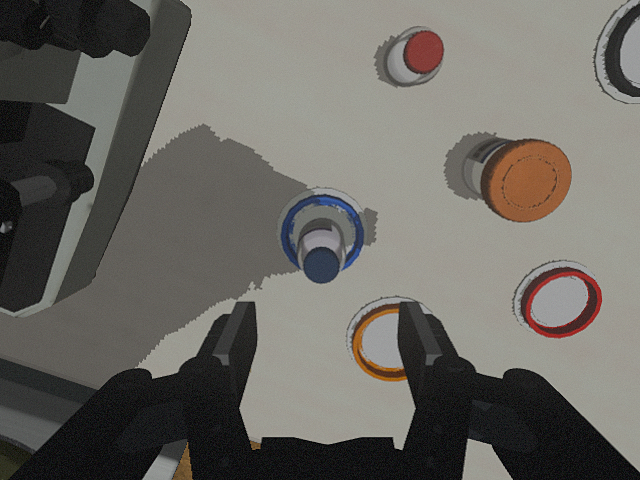

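The blue bottle is centred in its ring at (322,235). The orange jar is next, gripped by its lid.

Request:
carry_out --grip '[30, 30, 30, 30, 30, 30, 30, 30, 30, 30, 30, 255, 255, 255, 255, 255, 255]' --slide '[[0.005, 0.012, 0], [0.01, 0.025, 0], [0.012, 0.028, 0], [0.01, 0.025, 0], [0.007, 0.017, 0], [0.003, 0.007, 0.005], [0, 0, 0.02], [0, 0, 0.024], [0, 0, 0.02], [0, 0, 0.015], [0, 0, 0], [0, 0, 0], [0, 0, 0], [0, 0, 0], [0, 0, 0], [0, 0, 0], [0, 0, 0]]' --dr '[[0, 0, 0], [0, 0, 0], [0, 0, 0], [0, 0, 0], [0, 0, 0], [0, 0, 0], [0, 0, 0], [0, 0, 0], [0, 0, 0], [0, 0, 0], [0, 0, 0], [0, 0, 0], [0, 0, 0], [0, 0, 0], [0, 0, 0], [0, 0, 0], [0, 0, 0]]'

```text
time_s: 9.6
ee_pos: [0.4923, -0.274, 0.0287]
tool_rot: [3.071, 0.657, 0.002]
ft_force: [-1.0, -0.5, 3.8]
gripper_width: 0.0449
```

Run:
```python
from h import *
p=capture('wrist'); cv2.imwrite('pics/w5.png',p['img'][:,:,::-1])
o=get_obs();print(o['time_s'],o['ee_pos'],o['tool_rot'],o['gripper_width'],o['ft_force'])
print(loc(p,'orange_jar',(.491,-.2735)))
print(to([.3445,-.275,.03]))
```

```text
9.65 [ 0.49230989 -0.27404971  0.02867534] [3.07098238e+00 6.57381547e-01 1.95121057e-03] 0.04513835975691191 [-0.77290901  0.51982555  4.61967034]
(array([ 0.49210618, -0.27446137]), 0.97, 0.9372200751894804)
[-0.13525002 -0.05964481 -0.00154775]
```

View pics/w5.png

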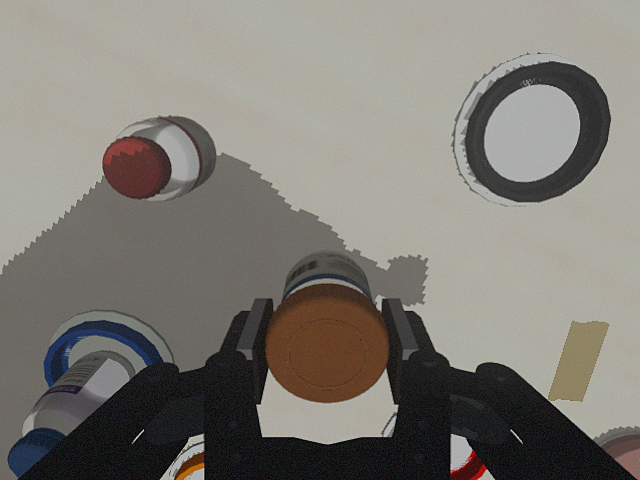

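Request:
carry_out --grip '[255, 255, 255, 255, 255, 255, 255, 255, 255, 255, 255, 255, 255]' --slide '[[0, 0, -0.01], [0, 0, -0.02], [0, 0, -0.03], [0, 0, -0.03], [-0.01, -0.004, -0.005], [-0.02, -0.009, 0], [-0.025, -0.011, 0], [-0.025, -0.011, 0], [-0.025, -0.011, 0], [-0.02, -0.009, 0], [-0.01, -0.005, 0], [0, 0, 0], [0, 0, 0]]' --dr '[[0, 0, 0], [0, 0, 0], [0, 0, 0], [0, 0, 0], [0, 0, 0], [0, 0, 0], [0, 0, 0], [0, 0, 0], [0, 0, 0], [0, 0, 0], [0, 0, 0], [0, 0, 0], [0, 0, 0]]'

```text
time_s: 10.78
ee_pos: [0.3443, -0.2745, 0.1232]
tool_rot: [3.072, 0.656, 0.002]
ft_force: [0.3, 0.6, 0.2]
gripper_width: 0.0452
```

Run:
```python
from h import *
p=capture('wrist'); cv2.imwrite('pics/w6.png',p['img'][:,:,::-1])
o=get_obs();print(o['time_s'],o['ee_pos'],o['tool_rot'],o['gripper_width'],o['ft_force'])
print('held',loc(p,'orange_jar',(.3445,-.275),o['ee_pos'][2]-.0287))
print(loc(p,'orange_holder',(.3445,-.275)),mark_of(p,'orange_holder')[:1])
q=capture('top'); print(loc(q,'orange_holder',(.3445,-.275)),mark_of(q,'orange_holder')[:1])
print(to([.3445,-.275,.0335]))
```

```text
10.8333 [ 0.344954   -0.27470789  0.12321005] [3.07109069e+00 6.57271280e-01 2.03136989e-03] 0.04471873261280767 [-0.37491774 -0.30204716 -0.20039091]
held (array([ 0.34400379, -0.27499853]), 0.67, 0.9078803114257344)
(array([ 0.34648743, -0.27506306]), 0.82, 0.8998384182456707) [{'xyz': [0.3459, -0.2762, -0.0011], 'conf': 0.78}]
None []
[-0.00033474  0.00070712  0.08917949]
```

View pics/w6.png

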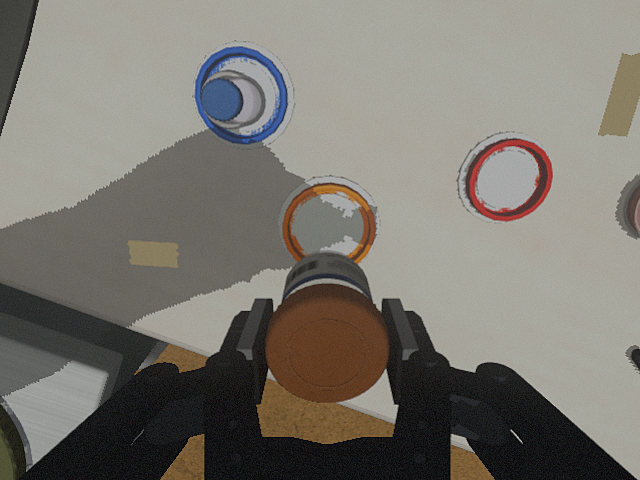

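The jar is over the orange ring at (330,225). I'll set it down.

Request:
carry_out --grip '[255, 255, 255, 255, 255, 255, 255, 100, 60, 40, 40, 40, 40, 40, 40]' --slide '[[0.001, 0.0005, 0.02], [0, 0, 0.025], [0, 0, 0.02], [0, 0, 0.013], [0, 0, 0.0075], [0, 0, 0.004], [0, 0, 0], [0, 0, 0], [0, 0, 0], [0, 0, 0], [0, 0, -0.01], [0, 0, -0.02], [0, 0, -0.03], [0, 0, -0.03], [0, 0, 0]]' --dr '[[0, 0, 0], [0, 0, 0], [0, 0, 0], [0, 0, 0], [0, 0, 0], [0, 0, 0], [0, 0, 0], [0, 0, 0], [0, 0, 0], [0, 0, 0], [0, 0, 0], [0, 0, 0], [0, 0, 0], [0, 0, 0], [0, 0, 0]]'

```text
time_s: 12.38
ee_pos: [0.3482, -0.2768, 0.1288]
tool_rot: [3.065, 0.656, 0.009]
ft_force: [0.4, -0.5, -0.5]
gripper_width: 0.0719
```

Run:
```python
from h import *
p=capture('wrist'); cv2.imwrite('pics/w7.png',p['img'][:,:,::-1])
o=get_obs();print(o['time_s'],o['ee_pos'],o['tool_rot'],o['gripper_width'],o['ft_force'])
print(loc(p,'orange_jar',(.3445,-.275),.004))
print(loc(p,'orange_holder',(.3445,-.275)))
print(to([.524,-.191,.015]))
```

```text
12.4333 [ 0.34744566 -0.27623611  0.12666218] [3.0665958 0.6563583 0.0070826] 0.07208594537568641 [-0.25705569 -0.02815373 -0.33842673]
(array([ 0.34453406, -0.27504673]), 0.77, 0.9531160877811922)
(array([ 0.34923651, -0.27419963]), 0.8, 0.8311688138179526)
[ 0.19712416 -0.00322417  0.10875234]
```

View pics/w7.png

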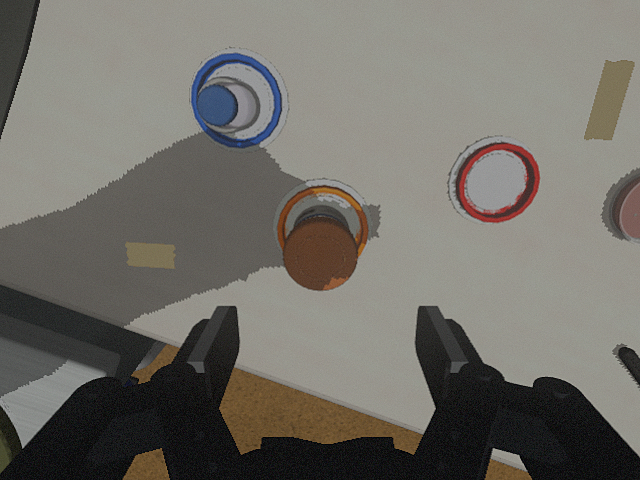

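The jar is seated in the orange ring. I go to the red bottle.

Request:
carry_out --grip '[60, 60, 60, 60, 60, 60, 60, 60, 60, 60]' --slide '[[0.012, 0, 0], [0.025, -0.0005, 0], [0.03, -0.001, 0], [0.03, -0.001, 0], [0.03, -0.001, 0], [0.03, 0, 0], [0.025, 0, 0], [0.015, 0, 0], [0, 0, 0], [0, 0, 0]]' --dr '[[0, 0, 0], [0, 0, 0], [0, 0, 0], [0, 0, 0], [0, 0, 0], [0, 0, 0], [0, 0, 0], [0, 0, 0], [0, 0, 0], [0, 0, 0]]'

```text
time_s: 13.37
ee_pos: [0.5231, -0.1893, 0.1216]
tool_rot: [-3.07, -0.66, 0.004]
ft_force: [0.2, 0.5, -0.5]
gripper_width: 0.0656
```

Run:
```python
from h import *
p=capture('wrist'); cv2.imwrite('pics/w8.png',p['img'][:,:,::-1])
for t,g in [('red_bottle',(.524,-.191)),('amber_dropper',(.63,-.225)),('glass_beaker',(.592,-.086)),('black_holder',(.592,-.323))]:
    print(t,loc(p,t,g),mark_of(p,t)[:1])
o=get_obs();print(o['time_s'],o['ee_pos'],o['tool_rot'],o['gripper_width'],o['ft_force'])
print(to([.524,-.191,.015]))
```

```text
red_bottle (array([ 0.52679561, -0.19105838]), 0.58, 0.8580267648386328) [{'xyz': [0.5294, -0.1954, 0.0006], 'conf': 0.6}]
amber_dropper (array([ 0.62979046, -0.22358067]), 0.82, 0.8256652986889046) []
glass_beaker (array([ 0.59173673, -0.08577861]), 0.91, 0.9340682460936458) [{'xyz': [0.5942, -0.0891, 0.0015], 'conf': 0.8}]
black_holder (array([ 0.59301393, -0.32410596]), 0.81, 0.9779162718621389) [{'xyz': [0.5901, -0.3235, -0.0026], 'conf': 0.85}]
13.8167 [ 0.52301972 -0.19080361  0.12352355] [3.07205943e+00 6.56393505e-01 3.92047260e-04] 0.06519057203492586 [ 0.41181348  0.09811794 -0.81738048]
[0.00079227 0.00055388 0.10852385]
```

View pics/w8.png

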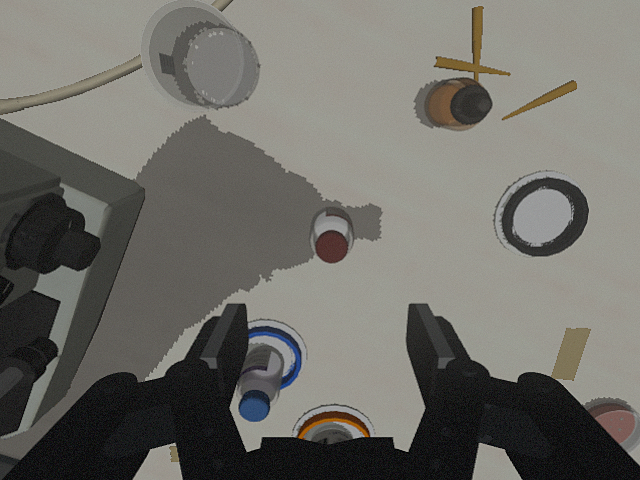

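The red bottle is at (332,240), ahead of the fingers. I'll go down and grip.

Request:
carry_out --grip '[60, 60, 60, 60, 60, 60, 60, 255, 255, 255, 255, 255, 255, 255]' --slide '[[0.0015, 0.001, 0.02], [0, 0, 0.025], [0, 0, 0.025], [0, 0, 0.02], [0, 0, 0.013], [0, 0, 0.005], [0, 0, 0], [0, 0, 0], [0, 0, 0], [0, 0, 0], [0, 0, 0], [0, 0, 0], [0, 0, 0], [0, 0, 0]]' --dr '[[0, 0, 0], [0, 0, 0], [0, 0, 0], [0, 0, 0], [0, 0, 0], [0, 0, 0], [0, 0, 0], [0, 0, 0], [0, 0, 0], [0, 0, 0], [0, 0, 0], [0, 0, 0], [0, 0, 0], [0, 0, 0]]'

```text
time_s: 14.98
ee_pos: [0.5262, -0.1911, 0.0166]
tool_rot: [3.071, 0.657, 0.003]
ft_force: [-0.9, 0.5, 6.2]
gripper_width: 0.028
```

Run:
```python
from h import *
p=capture('wrist'); cv2.imwrite('pics/w9.png',p['img'][:,:,::-1])
o=get_obs();print(o['time_s'],o['ee_pos'],o['tool_rot'],o['gripper_width'],o['ft_force'])
print(loc(p,'red_bottle',(.525,-.191)))
print(to([.426,-.373,.1]))
```

```text
15.0333 [ 0.52618946 -0.19117478  0.0166414 ] [3.07067128 0.6573007  0.00312841] 0.028248941562776533 [-1.22406975  0.19203108  5.36407376]
(array([ 0.52733881, -0.19129195]), 0.86, 0.8376991652231933)
[-0.16573921  0.12502185 -0.08341049]
```

View pics/w9.png

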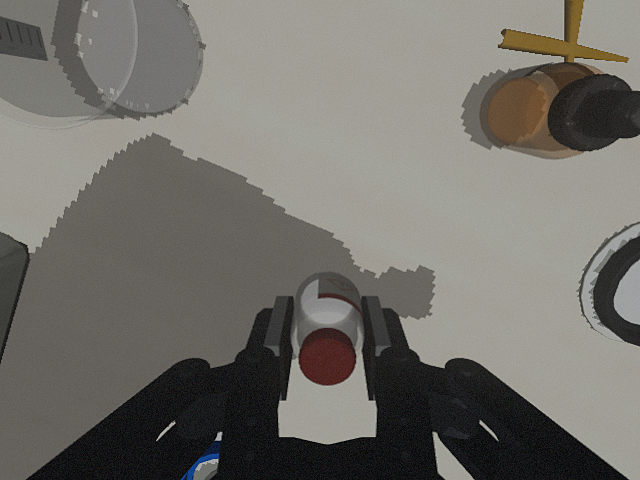

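Request:
carry_out --grip '[255, 255, 255, 255, 255, 255, 255, 255, 255, 255, 255, 255, 255, 255]' --slide '[[0, 0, -0.01], [0, 0, -0.02], [0, 0, -0.03], [0, 0, -0.03], [-0.01, 0.0075, -0.01], [-0.022, 0.0165, 0], [-0.026, 0.0195, 0], [-0.028, 0.021, 0], [-0.028, 0.021, 0], [-0.026, 0.02, 0], [-0.018, 0.0135, 0], [-0.008, 0.006, 0], [0, 0, 0], [0, 0, 0]]' --dr '[[0, 0, 0], [0, 0, 0], [0, 0, 0], [0, 0, 0], [0, 0, 0], [0, 0, 0], [0, 0, 0], [0, 0, 0], [0, 0, 0], [0, 0, 0], [0, 0, 0], [0, 0, 0], [0, 0, 0], [0, 0, 0]]'

```text
time_s: 16.25
ee_pos: [0.4246, -0.3725, 0.1152]
tool_rot: [-3.072, -0.656, -0.0]
ft_force: [-0.3, 0.2, -0.4]
gripper_width: 0.0281
```

Run:
```python
from h import *
p=capture('wrist'); cv2.imwrite('pics/w10.png',p['img'][:,:,::-1])
o=get_obs();print(o['time_s'],o['ee_pos'],o['tool_rot'],o['gripper_width'],o['ft_force'])
print('held',loc(p,'red_bottle',(.426,-.373),o['ee_pos'][2]-.0165))
print(loc(p,'red_holder',(.426,-.373)),mark_of(p,'red_holder')[:1])
print(to([.426,-.373,.021]))
```

```text
16.3 [ 0.42493125 -0.37192836  0.11520995] [-3.07104719e+00 -6.57856078e-01 -2.17191689e-04] 0.027859224345917512 [ 0.40566128  0.54699919 -0.36758948]
held (array([ 0.42564636, -0.37269111]), 0.57, 0.8469158467970196)
(array([ 0.42598006, -0.373439  ]), 0.76, 0.9903105334029383) [{'xyz': [0.4265, -0.3738, -0.0048], 'conf': 0.85}]
[-0.0001336   0.00160877  0.09427071]
```

View pics/w10.png

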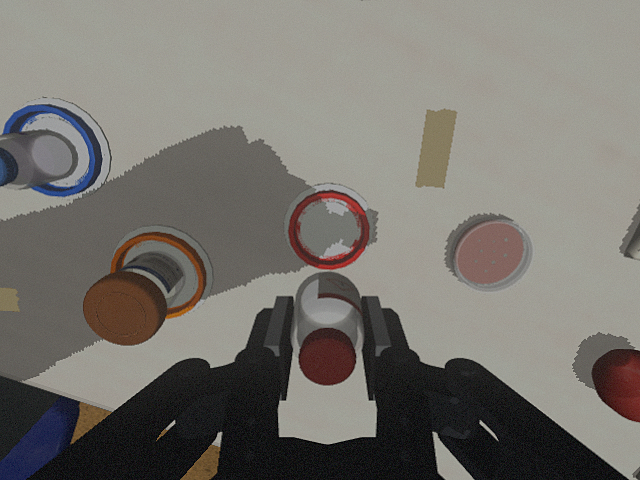

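The red bottle is over the red ring at (329,230). I'll set it down.

Request:
carry_out --grip '[255, 255, 255, 255, 255, 255, 255, 130, 100, 80, 80, 80, 80, 80, 80]' --slide '[[0.0005, 0.001, 0.02], [0, 0, 0.025], [0, 0, 0.02], [0, 0, 0.016], [0, 0, 0.009], [0, 0, 0.004], [0, 0, 0], [0, 0, 0], [0, 0, 0], [0, 0, 0], [0, 0, -0.01], [0, 0, -0.02], [0, 0, -0.03], [0, 0, -0.04], [0, 0, 0]]' --dr '[[0, 0, 0], [0, 0, 0], [0, 0, 0], [0, 0, 0], [0, 0, 0], [0, 0, 0], [0, 0, 0], [0, 0, 0], [0, 0, 0], [0, 0, 0], [0, 0, 0], [0, 0, 0], [0, 0, 0], [0, 0, 0], [0, 0, 0]]'

```text
time_s: 17.7
ee_pos: [0.4293, -0.3766, 0.1295]
tool_rot: [3.063, 0.656, 0.011]
ft_force: [1.0, -1.9, 0.3]
gripper_width: 0.0586
```

Run:
```python
from h import *
p=capture('wrist'); cv2.imwrite('pics/w11.png',p['img'][:,:,::-1])
print(loc(p,'red_bottle',(.426,-.373),.004),loc(p,'red_holder',(.426,-.373)))
o=get_obs();print(o['time_s'],o['ee_pos'],o['tool_rot'],o['gripper_width'],o['ft_force'])
print(to([.630,-.2245,.12]))
```

```text
(array([ 0.42713028, -0.3729092 ]), 0.58, 0.8268322774893828) (array([ 0.42615191, -0.37307887]), 0.58, 0.9812493337804263)
17.85 [ 0.42620436 -0.37393256  0.12259756] [3.07022907e+00 6.57088585e-01 2.12903135e-03] 0.058393651340433325 [-0.9608015   0.26312877  0.26116413]
[ 0.24710286 -0.05293652  0.00272033]
```

View pics/w11.png

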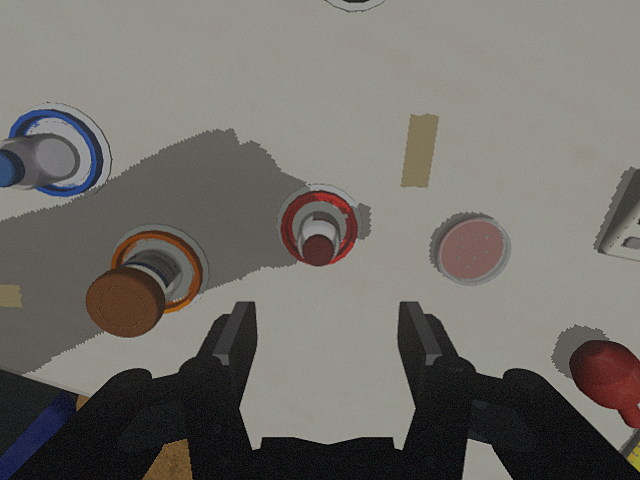

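The red bottle is seated. The amber dropper is last.

Request:
carry_out --grip '[60, 60, 60, 60, 60, 60, 60, 60, 60, 60, 60, 60]' --slide '[[0.012, -0.003, 0], [0.025, -0.005, 0], [0.03, -0.006, 0], [0.03, -0.007, 0], [0.03, -0.007, 0], [0.03, -0.007, 0], [0.03, -0.006, 0], [0.03, -0.006, 0], [0.02, -0.004, 0], [0.01, -0.002, 0], [0, 0, 0], [0, 0, 0]]' --dr '[[0, 0, 0], [0, 0, 0], [0, 0, 0], [0, 0, 0], [0, 0, 0], [0, 0, 0], [0, 0, 0], [0, 0, 0], [0, 0, 0], [0, 0, 0], [0, 0, 0], [0, 0, 0]]'

```text
time_s: 18.85
ee_pos: [0.6285, -0.2235, 0.1201]
tool_rot: [-3.071, -0.659, 0.004]
ft_force: [-0.1, 0.5, -0.5]
gripper_width: 0.0652
```

Run:
```python
from h import *
p=capture('wrist'); cv2.imwrite('pics/w12.png',p['img'][:,:,::-1])
for t,g in [('amber_dropper',(.63,-.225)),('black_holder',(.592,-.323))]:
    print(t,loc(p,t,g),mark_of(p,t)[:1])
o=get_obs();print(o['time_s'],o['ee_pos'],o['tool_rot'],o['gripper_width'],o['ft_force'])
print(to([.630,-.2245,.017]))
```

```text
amber_dropper (array([ 0.63225517, -0.22464817]), 0.75, 0.8064986689381028) [{'xyz': [0.6347, -0.2258, -0.0003], 'conf': 0.78}]
black_holder (array([ 0.59538576, -0.32216675]), 0.67, 0.8624928957747745) [{'xyz': [0.5914, -0.3259, -0.0013], 'conf': 0.61}]
19.1 [ 0.62840986 -0.22491636  0.12141521] [ 3.07251298e+00  6.55156203e-01 -4.36286211e-04] 0.06537237575333266 [ 1.07945828  0.69128391 -0.02805503]
[0.00165017 0.00027392 0.10441475]
```

View pics/w12.png

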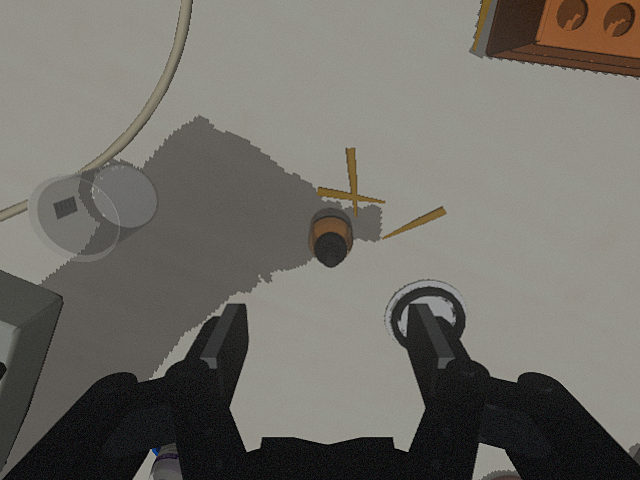

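Request:
carry_out --grip '[60, 60, 60, 60, 60, 60, 60, 255, 255, 255, 255, 255, 255, 255]' --slide '[[0.003, 0, 0.02], [0, 0, 0.025], [0, 0, 0.025], [0, 0, 0.018], [0, 0, 0.012], [0, 0, 0.005], [0, 0, 0], [0, 0, 0], [0, 0, 0], [0, 0, 0], [0, 0, 0], [0, 0, 0], [0, 0, 0], [0, 0, 0]]' --dr '[[0, 0, 0], [0, 0, 0], [0, 0, 0], [0, 0, 0], [0, 0, 0], [0, 0, 0], [0, 0, 0], [0, 0, 0], [0, 0, 0], [0, 0, 0], [0, 0, 0], [0, 0, 0], [0, 0, 0], [0, 0, 0]]'

```text
time_s: 20.27
ee_pos: [0.6332, -0.2232, 0.0179]
tool_rot: [3.071, 0.657, 0.003]
ft_force: [-0.6, 0.1, 6.4]
gripper_width: 0.0282
```

Run:
```python
from h import *
p=capture('wrist'); cv2.imwrite('pics/w13.png',p['img'][:,:,::-1])
o=get_obs();print(o['time_s'],o['ee_pos'],o['tool_rot'],o['gripper_width'],o['ft_force'])
print(loc(p,'amber_dropper',(.63,-.225)))
print(to([.5925,-.3235,.12]))
```

```text
20.3167 [ 0.63323247 -0.22317397  0.01790391] [3.07052136 0.65739024 0.00334331] 0.02819610439953954 [-0.97086181  0.30279699  5.66131889]
(array([ 0.63333749, -0.22379004]), 0.73, 0.7991572538359932)
[-0.07807695  0.07506355 -0.10208518]
```

View pics/w13.png

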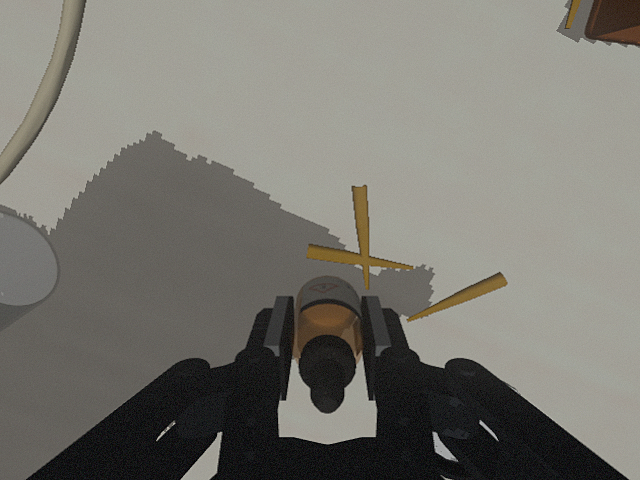

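Request:
carry_out --grip '[255, 255, 255, 255, 255, 255, 255, 255, 255, 255, 255, 255]' --slide '[[0, 0, -0.01], [0, 0, -0.02], [0, 0, -0.03], [0, 0, -0.03], [-0.008, 0.0075, -0.01], [-0.015, 0.0145, 0], [-0.018, 0.0175, 0], [-0.018, 0.0175, 0], [-0.013, 0.0125, 0], [-0.006, 0.0055, 0], [0, 0, 0], [0, 0, 0]]' --dr '[[0, 0, 0], [0, 0, 0], [0, 0, 0], [0, 0, 0], [0, 0, 0], [0, 0, 0], [0, 0, 0], [0, 0, 0], [0, 0, 0], [0, 0, 0], [0, 0, 0], [0, 0, 0]]'

```text
time_s: 21.37
ee_pos: [0.5915, -0.323, 0.1162]
tool_rot: [-3.072, -0.656, -0.0]
ft_force: [-0.1, 0.7, -0.8]
gripper_width: 0.0279
```

Run:
```python
from h import *
p=capture('wrist'); cv2.imwrite('pics/w14.png',p['img'][:,:,::-1])
o=get_obs();print(o['time_s'],o['ee_pos'],o['tool_rot'],o['gripper_width'],o['ft_force'])
print('held',loc(p,'amber_dropper',(.593,-.323),o['ee_pos'][2]-.0179))
print(loc(p,'black_holder',(.592,-.323)),mark_of(p,'black_holder')[:1])
print(to([.5925,-.3235,.0222]))
```

```text
21.4167 [ 0.59174817 -0.32235996  0.11618071] [-3.07113386e+00 -6.57977987e-01 -1.53847441e-04] 0.028330015526589064 [-0.06870237  0.48541678  0.36573625]
held (array([ 0.59151645, -0.32361659]), 0.87, 0.8039725078700267)
(array([ 0.59280125, -0.32433967]), 0.59, 0.9649969684900005) [{'xyz': [0.5935, -0.3267, -0.0058], 'conf': 0.85}]
[-0.00028655  0.00160902  0.09403994]
```

View pics/w14.png

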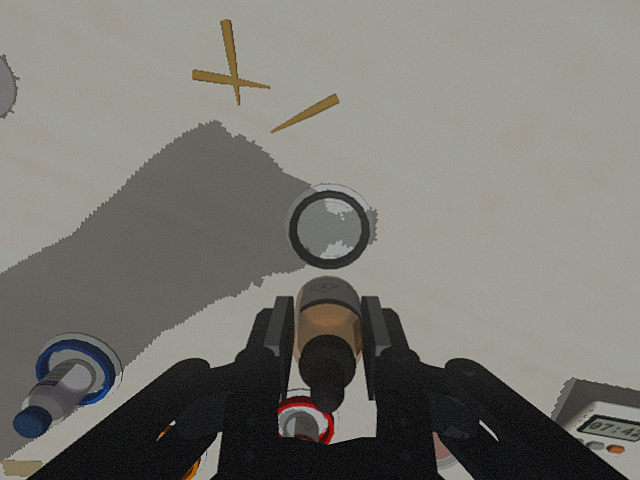

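The dropper is over the black ring at (329,230). I'll set it down and retreat upward.

Request:
carry_out --grip '[255, 255, 255, 255, 255, 255, 255, 130, 100, 80, 80, 80, 80, 80, 80, 80, 80]' --slide '[[0.0005, 0.001, 0.02], [0, 0, 0.025], [0, 0, 0.02], [0, 0, 0.016], [0, 0, 0.009], [0, 0, 0.004], [0, 0, 0], [0, 0, 0], [0, 0, 0], [0, 0, 0], [0, 0, -0.01], [0, 0, -0.02], [0, 0, -0.03], [0, 0, -0.03], [0, 0, -0.02], [0, 0, 0], [0, 0, 0]]' --dr '[[0, 0, 0], [0, 0, 0], [0, 0, 0], [0, 0, 0], [0, 0, 0], [0, 0, 0], [0, 0, 0], [0, 0, 0], [0, 0, 0], [0, 0, 0], [0, 0, 0], [0, 0, 0], [0, 0, 0], [0, 0, 0], [0, 0, 0], [0, 0, 0], [0, 0, 0]]'

```text
time_s: 22.98
ee_pos: [0.5938, -0.3246, 0.1349]
tool_rot: [3.069, 0.657, 0.005]
ft_force: [-0.7, 0.4, -1.1]
gripper_width: 0.0586
```

Run:
```python
from h import *
p=capture('wrist'); cv2.imwrite('pics/w15.png',p['img'][:,:,::-1])
print(loc(p,'amber_dropper',(.592,-.323),.004),loc(p,'black_holder',(.592,-.323)))
o=get_obs();print(o['time_s'],o['ee_pos'],o['gripper_width'],o['ft_force'])
```

```text
(array([ 0.5913208 , -0.32415577]), 0.59, 0.8573346434738381) (array([ 0.59357203, -0.32400636]), 0.74, 0.9199418766869222)
23.1333 [ 0.59167644 -0.32336176  0.13118505] 0.058642134417703225 [ 0.22023208 -1.14822565 -0.84242736]
```

View pics/w15.png

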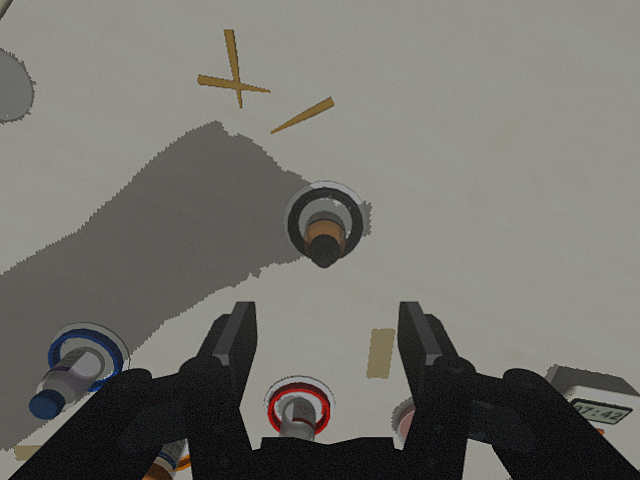

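Request:
carry_out --grip '[80, 80, 80, 80, 80, 80, 80, 80, 80, 80, 80, 80]' --slide '[[-0.005, 0.005, -0.02], [-0.01, 0.02, -0.03], [-0.01, 0.03, -0.02], [-0.01, 0.03, 0], [-0.01, 0.03, 0], [-0.01, 0.03, 0], [-0.01, 0.03, 0], [-0.01, 0.03, 0], [-0.01, 0.02, 0], [0, 0.01, 0], [0, 0, 0], [0, 0, 0]]' --dr '[[0, 0, 0], [0, 0, 0], [0, 0, 0], [0, 0, 0], [0, 0, 0], [0, 0, 0], [0, 0, 0], [0, 0, 0], [0, 0, 0], [0, 0, 0], [0, 0, 0], [0, 0, 0]]'

```text
time_s: 24.13
ee_pos: [0.6105, -0.5729, 0.1996]
tool_rot: [-3.069, -0.656, 0.003]
ft_force: [-0.7, 0.1, -0.1]
gripper_width: 0.0585
```

Run:
```python
from h import *
H=dict(blue_bottle=('blue_holder',(.402,-.189)),red_bottle=('red_holder',(.426,-.373)),amber_dropper=('black_holder',(.592,-.323)),orange_jar=('orange_holder',(.3445,-.275)))
f=lambda r:r and (r[0].round(4),round(r[1],2),round(r[2],2))
for n in ['scene','top']:
    p=capture(n); cv2.imwrite(f'pics/{n}9.png',p['img'][:,:,::-1])
    for t,(h,g) in H.items(): print(n,t,f(loc(p,t,g,.004)),f(loc(p,h,g)))
    for t,g in [('glass_beaker',(.592,-.086)),('pink_dish',(.455,-.485))]: print(t,f(loc(p,t,g)))
print(get_obs()['time_s'])
```

```text
scene blue_bottle (array([ 0.3993, -0.1881]), 0.67, 0.85) (array([ 0.4002, -0.1891]), 0.61, 0.86)
scene red_bottle (array([ 0.424 , -0.3722]), 0.68, 0.83) (array([ 0.4233, -0.3713]), 0.73, 0.9)
scene amber_dropper (array([ 0.5868, -0.3231]), 0.7, 0.82) (array([ 0.5899, -0.3219]), 0.76, 0.88)
scene orange_jar (array([ 0.3432, -0.2738]), 0.91, 0.94) (array([ 0.3416, -0.2746]), 0.69, 0.89)
glass_beaker (array([ 0.5953, -0.0843]), 0.69, 0.9)
pink_dish (array([ 0.4569, -0.4828]), 0.85, 0.94)
top blue_bottle (array([ 0.3995, -0.1939]), 0.58, 0.74) (array([ 0.404 , -0.1949]), 0.58, 0.81)
top red_bottle None None
top amber_dropper (array([ 0.587 , -0.3246]), 0.7, 0.71) (array([ 0.5927, -0.3245]), 0.77, 0.96)
top orange_jar None None
glass_beaker (array([ 0.5916, -0.0868]), 0.87, 0.95)
pink_dish None
25.2333
```

View pics/scene9.png

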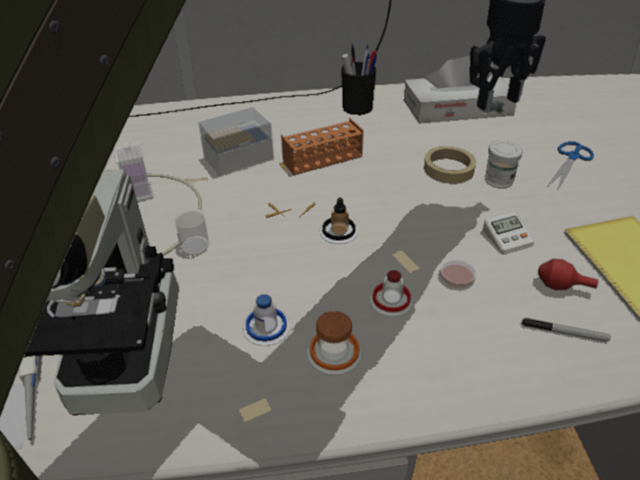

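All four stand upright in the rings of their own colours. The beaker at (192,235) and the dish at (458,273) haven't moved, and the gripper is clear. I'm handing in.

```bash
python3 -c "
from plant import *
print(get_obs()['ft_force'],finish_job())"
```

```text
the job is handed in; nothing more can be done
[-0.57536411  0.62879186 -0.01050692] None
```

I put all four containers into the holders of their own colours, in the order blue bottle, orange jar, red bottle, amber dropper, and handed the job in at about 25 s. Each was one grasp and one placing, with no retries.

- **Scene view:** all four stood upright in their rings, with their axes about 1–4 mm from the holder axes; the limit is 11 mm. The beaker and dish were within about 1 mm of where the same camera first placed them. The gripper was clear of everything.
- **Top view:** this check was incomplete, because the arm hid the red bottle, the jar and the dish. It put the amber dropper about 6 mm off centre in x, against about 3 mm in the scene and wrist views. I put the difference down to the top view's partial outline of the dropper: before I moved anything, the same fit had already come out about 2–3 mm low in x.
- **Height on the floor:** I could not measure this directly. It rests on the release heights, which were set so each underside met the 4 mm floor, and on the pictures.

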